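# Snap the filter holder's cap home

## Task

Two filter holders stand on the bench; in one of them the white cap is still sitting proud of its recess. Take the hand pusher by its black handle, press that cap straight down with the pusher's foot until it snaps fully home like the cap in the other holder, then stand the pusher upright on the bench again and let go. Do not touch the cap with the gripper or the arm, and leave the finished holder alone.

Things in the scene. Friction and masses are not known exactly. Their poses are not given: they have to be found in the camera images.
- pusher: hand pusher, loose, standing upright on the bench, 110 mm tall, 0.15 kg: a flat round white foot of 40 mm diameter and 14 mm height, a thin steel stem of 18 mm diameter, and a black cylindrical handle of 26 mm diameter from 52 to 110 mm above the underside, with thin grey rings (grip it across the handle, about 80 mm up). Origin: centre of the foot's underside; z points up through the handle. Same from all sides.
- cap: the white snap-in cap to be pressed home, loose, a round disc 16 mm tall and 52 mm across at its widest (flat top 45 mm across, with six small dark dots round a larger one). It lies level in the mouth of its holder, resting on four sprung steel noses, with its top about 10 mm above the rim. Pressed down some 8 mm with about 10 N it snaps past the noses and comes to rest on the recess floor, where its top is still 2 mm above the rim. Origin: centre of its underside; z up.
- holder: the unfinished filter holder, fixed to the bench: a round metal housing 76 mm in diameter and 34 mm tall with a brass hose nozzle on either side (along its y axis, reaching 53 mm from its centre). In its top is a round recess, 54 mm across and 14 mm deep (floor 20 mm above the bench). Origin: centre of its underside on the bench; z up.
- finished_holder: the other filter holder, fixed, same shape and size, its cap already home (cap top 36 mm above the bench). Leave it alone. Origin: centre of its underside; z up. Obstacles beside the work: a tall wire screen on the right (y = -0.285 m, from x = 0.43 m on) and a glass burette bottle on the left (axis x 0.62, y 0.06, radius 0.085 m; stopcock at x 0.41, y 0.03 to 0.10, z over 0.24 m).
There are look-alikes about, which are no part of the job. Leave any pink look-alike of the cap alone.

How it is judged:
On the way:
1. the pusher bears on the cap (contact force between pusher and cap above 1 N), for 0.02 s.
At the end, for the whole second after the job is handed in: The cap lies level (within 5 degrees) on the floor of its recess (underside within 2.5 mm of the floor, within 4 mm of the centre) and at rest; the pusher stands upright on the bench (within 10 degrees), released and at rest (z of cap in the frame of holder between 0.017 and 0.0225 m and horizontal distance between cap and holder below 0.004 m and angle between cap's own z axis and vertical below 0.09 rad and height (world z) of pusher between -0.006 and 0.008 m and angle between pusher's own z axis and vertical below 0.17 rad and linear speed of each of pusher, cap below 0.03 m/s); the robot touches nothing.
It fails at once if the gripper's fingers touch the cap (contact force between the fingers and cap above 1 N).
It fails at once if the arm touches the cap (contact force between the arm and cap above 1 N).
It fails at once if the finished holder is pushed or pressed by the pusher (contact force between pusher and finished_holder above 2 N).
It fails at once if the finished holder is pushed or pressed by the arm (contact force between the arm and finished_holder above 2 N).
It fails at once if the finished holder is pushed or pressed by the fingers (contact force between the fingers and finished_holder above 2 N).
It also fails if it takes over 45 s, if anything falls off the work surface, if the arm or the gripper's body presses on something with over 40 N, if the wrist force passes 120 N, or if a joint passes its speed limit or range.

## Robot

A 6-joint arm with a two-finger parallel gripper is mounted at the origin on a cart in front of the work surface, level with it; the furniture and walls round the work are solid. World frame = base frame: x ahead of the robot, y to its left, z up, the work surface at z = 0. Lengths are in m, angles in rad, forces in N, time in s.
With the tool pointing down it reaches from about 0.25 to 0.725 m from the base axis. Payload 4 kg.
Tool frame: the origin (TCP) lies midway between the tips of the shut fingers; the grasp point (between the pads) lies behind it (r.grip_point_offset is the z of the grasp point in the tool frame, in m); z points along the fingers, y is the line along which they close (so a half turn about z gives the same grasp; the last joint's range is limited). The gripper opens to 85 mm and grips with 20 to 120 N. Pads are 22 mm wide; open, the fingers measure 114 mm over their backs; the gripper's body (76 mm by 85 mm) begins 54 mm behind the grasp point. The pads swing forward as they close: fully open they stand 13 mm farther back than shut.
Start: joints at [1.332, 0.241, 0.005, 1.335, 0, 1.571], TCP at [0.118, 0.486, 0.231] pointing down, gripper open.
Joint ranges: [-2.72, 2.72], [-1.05, 1.87], [-1.09, 1.28], [-1.99, 2.15], [-1.42, 1.44], [-3.14, 3.14]. Speed limits (rad/s): [2.79, 2.79, 3.14, 3.14, 3.14, 3.14].

## Interface

Orientations are given as a rotation vector (axis times angle).
In Python, from plant import r gives the robot as it stands.
- The arm moves only by the tool move_arm, never from a script. Its argument "moves" is a list of rows, each an object of numbers: "x", "y", "z": the shift along the tool's x, y, z normalised to -1 to 1, where 1 is 100 cm; "rx", "ry", "rz": the turn, a rotation vector about the tool's x, y, z normalised to -1 to 1, where 1 is 90 degrees; "grip": the gripper's target within -1 to 1 (shut at 1, half-way at 0, fully open at -1). A call has 1 to 12 rows; each row is the pose to reach, as a shift and turn from the pose commanded when the call began, along the tool's axes at that moment; what a row does not reach only later rows make up. A row lasts 1/8 s, in which the tool goes at most 62.5 mm and 10.7 degrees, less where a joint would pass 70% of its speed; a pose out of reach is approached as far as the arm can. A call with a number of a shift or a turn outside -1 to 1 is refused whole. A call with a gripper value outside its range is refused whole. The fingers move at their own pace and stop on an object; "squeeze" is the grip in N (left out, the last holds). Time passes only in rows, so rows that repeat a pose let the fingers close. It gives the time, the measured TCP pose, the force, the opening and the grip force at its end, in the units of the state.
- r.state(): the state, without advancing time (a new reading comes with each control period).
- r.get_image(name): name is "scene" or "top"; returns a dict with "img" (480x640x3 uint8, red, green, blue), "vertical_fov" (degrees; the focal length in pixels is half the picture's height over the tangent of half this angle, whatever the lens; pixels are square), "cx", "cy" (the principal point, pixels), "pose" (4x4, takes a point from camera to world coordinates). Camera axes: x right, y down, z forward; pixel columns grow to the right and rows downward; lengths in m; the calibration is good to about 2 mm. A picture is of the moment at which its call begins. There is no depth.
- r.job_done(): hands the job in; it is judged then, once.
The state is a dict: "time": time; "joint_pos": joint angles; "qd": joint speeds; "joint_efforts": joint torques, N m; "eef_pos": TCP position; "ee_rot": TCP orientation; "contact_force": force on the tool from outside, world axes, zero at the start; "torque": the same for the moment, N m; "width": finger opening in m; "finger_force": force on a finger pad.
Only numpy, scipy, OpenCV 4.12 (cv2) and the standard library are available. Lean on these libraries where they do the work, as an engineer would, in place of code of your own. Each camera call takes 0.05 s, during which the arm holds its last target. There are 200 camera calls.

## Working session

There is one attempt and no reset: what is moved stays moved. The work goes in short steps, Python scripts to look and compute and a tool call to move; the robot and the scene stay as the last step left them, time stands still between calls to the robot, and variables do not carry over. Pictures are saved under pics/ and viewed, at most 10 in all, crops included, and the job is handed in when it is done.

Besides the shell and the picture viewer there is one more tool, called after ">>>" as name([rows], argument=value, ...), one row to a line, values as JSON. move_arm: Moves the arm, as the interface text tells. Scaled input: -1 to 1 covers 100 cm each way for a shift and 90 degrees each way for a turn. Its arguments: {"type":"object","properties":{"moves":{"type":"array","items":{"type":"object","properties":{"x":{"type":"number"},"y":{"type":"number"},"z":{"type":"number"},"rx":{"type":"number"},"ry":{"type":"number"},"rz":{"type":"number"},"grip":{"type":"number"}}}},"squeeze":{"type":"number"}},"required":["moves"]}

```bash
mkdir -p pics; ls; python3 - <<'E'
from plant import r
import cv2,json
for n in("scene","top"):
    d=r.get_image(n); cv2.imwrite(f"pics/{n}0.png",d["img"][:,:,::-1]); print(n,d["vertical_fov"],d["cx"],d["cy"],d["pose"])
print(r.state(),r.grip_point_offset)
E
```

```text
pics
scene 45.678572267129496 327.31735447292033 243.76004954866622 [[ 0.52882388 -0.4823135   0.6983688  -0.10980549]
 [-0.84859676 -0.28580412  0.44519607 -0.4436736 ]
 [-0.01512739 -0.82806382 -0.56042972  0.61544011]
 [ 0.          0.          0.          1.        ]]
top 52.25738080183829 316.5324761496914 246.41502786657702 [[-0.00946294 -0.99691077  0.07797026  0.53297564]
 [-0.99941888  0.00687557 -0.033386    0.0199952 ]
 [ 0.03274678 -0.07824088 -0.99639651  1.06656453]
 [ 0.          0.          0.          1.        ]]
{'time': 0.1, 'joint_pos': array([1.33201585e+00, 2.41331531e-01, 3.81429850e-03, 1.33519730e+00,
       1.04459460e-05, 1.57077956e+00]), 'qd': array([-0.0011775 , -0.00277251,  0.00241305, -0.00027009, -0.00017911,
       -0.0001104 ]), 'joint_efforts': array([ 5.88897456e-05, -3.73138833e+01,  2.53010023e+01,  1.08678045e-02,
       -7.25249424e-05, -6.66893740e-07]), 'eef_pos': array([0.11811716, 0.48524452, 0.23048799]), 'ee_rot': array([-3.74130333e-01, -3.11899362e+00,  2.98948139e-03]), 'contact_force': array([-0.4580946 , -0.28425673, -0.28458232]), 'torque': array([ 0.02174072, -0.02860874,  0.01830119]), 'finger_force': 0.0, 'width': 0.08561325065364067} -0.0187
```

View pics/scene0.png

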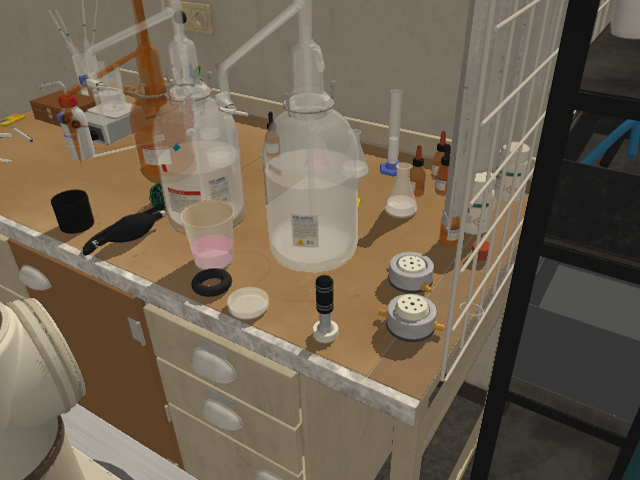

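View pics/top0.png

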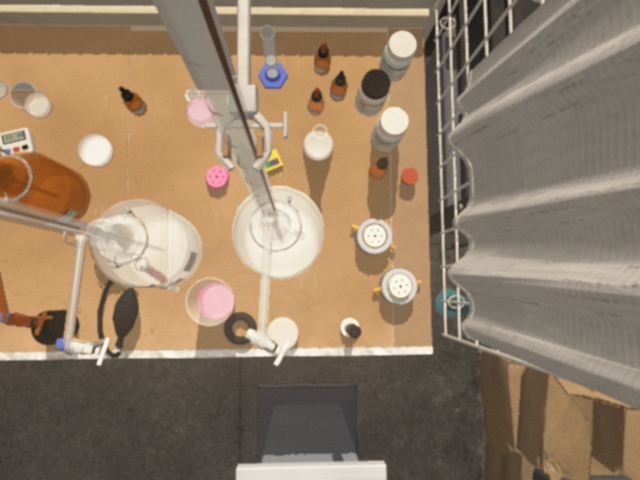

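The scene view shows the pusher (foot 326,331; handle 324,295) and two holders, at (412,268) and (411,315). In the top view the holders are at (375,236) and (400,287), and the pusher is at (350,328). The nearer holder's cap looks proud. The pink disc at top (217,177) is the look-alike. I'll confirm with a crop and measure.

```bash
cat > h.py <<'E'
import numpy as np,cv2
from plant import r
def ray(d,u,v):
    f=240/np.tan(np.radians(d["vertical_fov"])/2); P=d["pose"]
    w=P[:3,:3]@np.array([(u-d["cx"])/f,(v-d["cy"])/f,1]); return P[:3,3],w/np.linalg.norm(w)
def plane(d,u,v,z):
    o,w=ray(d,u,v); return o+w*(z-o[2])/w[2]
def blobs(d,box,lo,hi,mina=40):
    x0,y0,x1,y1=box; hsv=cv2.cvtColor(np.ascontiguousarray(d["img"][y0:y1,x0:x1]),cv2.COLOR_RGB2HSV)
    m=cv2.inRange(hsv,np.array(lo),np.array(hi)); cs,_=cv2.findContours(m,cv2.RETR_EXTERNAL,cv2.CHAIN_APPROX_NONE)
    out=[]
    for c in cs:
        if cv2.contourArea(c)>mina:
            (cx,cy),ax,an=cv2.fitEllipse(cv2.convexHull(c)) if len(cv2.convexHull(c))>=5 else cv2.minAreaRect(c)
            out.append((cx+x0,cy+y0,ax,cv2.contourArea(c),[int(t) for t in cv2.boundingRect(c)]))
    return out
E
python3 - <<'E'
from h import *
S=r.get_image("scene");T=r.get_image("top")
a=cv2.resize(S["img"][230:350,290:450],(800,600),interpolation=cv2.INTER_CUBIC)
b=cv2.resize(T["img"][210:350,330:430],(400,560),interpolation=cv2.INTER_CUBIC)
cv2.imwrite("pics/c1.png",a[:,:,::-1]); cv2.imwrite("pics/c2.png",b[:,:,::-1])
for n,d,bx in(("S",S,(295,240,450,350)),("T",T,(335,210,430,345))):
    for lo,hi,t in(((0,0,200),(179,60,255),"white"),((0,0,0),(179,90,60),"dark")):
        for o in blobs(d,bx,lo,hi): print(n,t,o,[np.round(plane(d,o[0],o[1],z),4)[:2] for z in(0.014,.036,.044,.11)])
E
```

```text
S white (327.0462646484375, 327.7300491333008, (14.755038261413574, 20.67902946472168), 47.0, [30, 81, 13, 15]) [array([ 0.4428, -0.0881]), array([ 0.4226, -0.1011]), array([ 0.4152, -0.1058]), array([ 0.3546, -0.1448])]
S white (412.0862274169922, 303.3856964111328, (18.00227165222168, 28.935523986816406), 382.5, [103, 55, 29, 18]) [array([ 0.5632, -0.1759]), array([ 0.5386, -0.1857]), array([ 0.5296, -0.1893]), array([ 0.4558, -0.2187])]
S white (411.40818786621094, 262.78717613220215, (14.263750076293945, 25.36935806274414), 265.5, [104, 16, 26, 15]) [array([ 0.6648, -0.1274]), array([ 0.6365, -0.139 ]), array([ 0.6262, -0.1432]), array([ 0.5412, -0.1779])]
S dark (409.581787109375, 326.3141555786133, (29.646150588989258, 47.88719940185547), 63.0, [91, 82, 48, 20]) [array([ 0.5112, -0.1958]), array([ 0.4885, -0.2049]), array([ 0.4803, -0.2082]), array([ 0.4121, -0.2354])]
S dark (324.2008686065674, 294.0778465270996, (20.886150360107422, 40.7623291015625), 534.0, [21, 36, 17, 38]) [array([ 0.5101, -0.0405]), array([ 0.4874, -0.0553]), array([ 0.4792, -0.0606]), array([ 0.4111, -0.1049])]
T white (349.3807735443115, 326.85428619384766, (17.777402877807617, 18.115196228027344), 95.5, [6, 108, 18, 18]) [array([ 0.4425, -0.0838]), array([ 0.4444, -0.0817]), array([ 0.4451, -0.0809]), array([ 0.4508, -0.0744])]
T white (399.1353454589844, 285.3647766113281, (34.249168395996094, 35.08747863769531), 745.5, [47, 59, 35, 33]) [array([ 0.5298, -0.1928]), array([ 0.5299, -0.1883]), array([ 0.5299, -0.1867]), array([ 0.5301, -0.1734])]
T white (374.4477844238281, 235.40754318237305, (33.62854766845703, 35.01810073852539), 877.5, [23, 9, 34, 34]) [array([ 0.6384, -0.1413]), array([ 0.6362, -0.1379]), array([ 0.6354, -0.1367]), array([ 0.6288, -0.1266])]
```

View pics/c1.png

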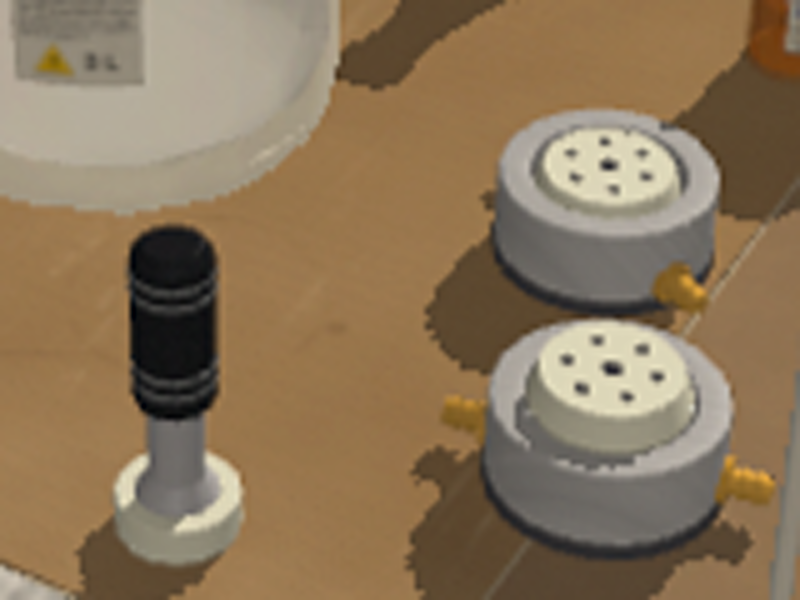

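View pics/c2.png

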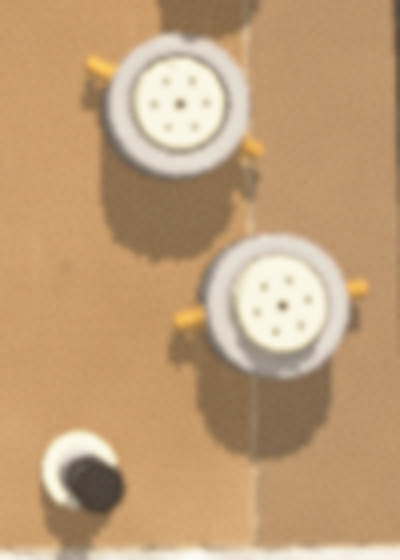

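The crops show which holder is which. The lower or nearer holder (scene 412,304; top 400,286) has the white cap standing proud, and the farther one (411,263) is flush and finished. Both views agree on the cap at about (0.529,-0.189) and the pusher at about (0.4415,-0.085). Next is a path that stays inside the stopcock.

```bash
cat >> h.py <<'E'
from scipy.spatial.transform import Rotation as Ro
def shifts(start,R,pts):
    return [np.round(R.T@(np.array(p)-start),3).tolist() for p in pts]
E
python3 - <<'E'
from h import *
s=r.state(); R=Ro.from_rotvec(s["ee_rot"]).as_matrix(); print(np.round(R,3))
st=np.array([.118,.486,.231])
pts=[(.162,.39,.231),(.206,.295,.231),(.25,.2,.23),(.28,.1,.23),(.3,0,.22),(.33,-.085,.22),(.3865,-.085,.22),(.4415,-.085,.2)]
for x in shifts(st,R,pts): print(x)
E
```

```text
[[-0.972  0.237 -0.   ]
 [ 0.237  0.972 -0.001]
 [ 0.    -0.001 -1.   ]]
[-0.065, -0.083, 0.0]
[-0.131, -0.165, 0.0]
[-0.196, -0.247, 0.001]
[-0.249, -0.337, 0.001]
[-0.292, -0.429, 0.012]
[-0.341, -0.505, 0.012]
[-0.396, -0.491, 0.012]
[-0.449, -0.478, 0.032]
```

>>> move_arm([
  {"x":-0.033,"y":-0.042,"grip":-1},
  {"x":-0.065,"y":-0.083},
  {"x":-0.098,"y":-0.124},
  {"x":-0.131,"y":-0.165},
  {"x":-0.163,"y":-0.206},
  {"x":-0.196,"y":-0.247},
  {"x":-0.222,"y":-0.292},
  {"x":-0.249,"y":-0.337},
  {"x":-0.27,"y":-0.383,"z":0.006},
  {"x":-0.292,"y":-0.429,"z":0.012},
  {"x":-0.317,"y":-0.467,"z":0.012},
  {"x":-0.341,"y":-0.505,"z":0.012},
])

```text
invalid input
```

>>> move_arm([
  {"x":-0.033,"y":-0.042,"z":0,"rx":0,"ry":0,"rz":0,"grip":-1},
  {"x":-0.065,"y":-0.083,"z":0,"rx":0,"ry":0,"rz":0,"grip":-1},
], squeeze=60)

```text
time: 0.45
eef_pos: [0.162, 0.3887, 0.2307]
ee_rot: [0.372, 3.119, -0.002]
contact_force: [1.4, -0.1, 0.7]
width: 0.0854
finger_force: 0.0
```

>>> move_arm([
  {"x":-0.033,"y":-0.041,"z":0,"rx":0,"ry":0,"rz":0,"grip":-1},
  {"x":-0.066,"y":-0.082,"z":0,"rx":0,"ry":0,"rz":0,"grip":-1},
  {"x":-0.098,"y":-0.123,"z":0,"rx":0,"ry":0,"rz":0,"grip":-1},
  {"x":-0.131,"y":-0.164,"z":0,"rx":0,"ry":0,"rz":0,"grip":-1},
  {"x":-0.157,"y":-0.209,"z":0,"rx":0,"ry":0,"rz":0,"grip":-1},
  {"x":-0.184,"y":-0.254,"z":0,"rx":0,"ry":0,"rz":0,"grip":-1},
  {"x":-0.205,"y":-0.3,"z":0.006,"rx":0,"ry":0,"rz":0,"grip":-1},
  {"x":-0.227,"y":-0.346,"z":0.012,"rx":0,"ry":0,"rz":0,"grip":-1},
  {"x":-0.252,"y":-0.384,"z":0.012,"rx":0,"ry":0,"rz":0,"grip":-1},
  {"x":-0.276,"y":-0.422,"z":0.012,"rx":0,"ry":0,"rz":0,"grip":-1},
  {"x":-0.331,"y":-0.408,"z":0.012,"rx":0,"ry":0,"rz":0,"grip":-1},
  {"x":-0.384,"y":-0.395,"z":0.012,"rx":0,"ry":0,"rz":0,"grip":-1},
], squeeze=60)

```text
time: 1.95
eef_pos: [0.4427, -0.0862, 0.2194]
ee_rot: [0.379, 3.118, -0.0]
contact_force: [0.5, -0.3, 0.9]
width: 0.0854
finger_force: 0.0
```

>>> move_arm([
  {"x":0,"y":0,"z":0.05,"rx":0,"ry":0,"rz":0,"grip":-1},
  {"x":0,"y":0,"z":0.09,"rx":0,"ry":0,"rz":0,"grip":-1},
  {"x":0,"y":0,"z":0.13,"rx":0,"ry":0,"rz":0,"grip":-1},
  {"x":0,"y":0,"z":0.157,"rx":0,"ry":0,"rz":0,"grip":-1},
  {"x":0,"y":0,"z":0.157,"rx":0,"ry":0,"rz":0,"grip":-1},
], squeeze=60)

```text
time: 2.58
eef_pos: [0.4392, -0.0844, 0.0604]
ee_rot: [-0.374, -3.114, -0.001]
contact_force: [0.4, -0.5, 1.2]
width: 0.0856
finger_force: 0.0
```

```bash
python3 - <<'E'
from h import *
S=r.get_image("scene")
a=cv2.resize(S["img"][200:350,260:460],(800,600),interpolation=cv2.INTER_CUBIC)
cv2.imwrite("pics/c3.png",a[:,:,::-1]); print(r.state()["eef_pos"])
E
```

```text
[ 0.44067354 -0.08467005  0.06183402]
```

View pics/c3.png

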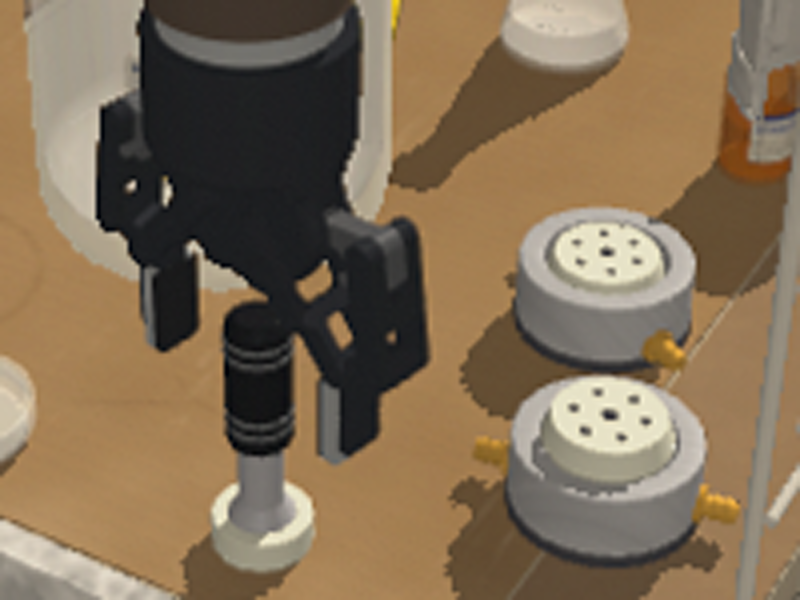

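The crop shows the handle at (258,380), centred between the open pads at (172,300) and (350,410). I'll close now.

>>> move_arm([
  {"x":0,"y":0,"z":0,"rx":0,"ry":0,"rz":0,"grip":1},
  {"x":0,"y":0,"z":0,"rx":0,"ry":0,"rz":0,"grip":1},
  {"x":0,"y":0,"z":0,"rx":0,"ry":0,"rz":0,"grip":1},
  {"x":0,"y":0,"z":0,"rx":0,"ry":0,"rz":0,"grip":1},
  {"x":0,"y":0,"z":0,"rx":0,"ry":0,"rz":0,"grip":1},
  {"x":0,"y":0,"z":0,"rx":0,"ry":0,"rz":0,"grip":1},
  {"x":0,"y":0,"z":0,"rx":0,"ry":0,"rz":0,"grip":1},
  {"x":0,"y":0,"z":0,"rx":0,"ry":0,"rz":0,"grip":1},
], squeeze=70)

```text
time: 3.62
eef_pos: [0.4422, -0.0848, 0.0633]
ee_rot: [0.374, 3.117, 0.0]
contact_force: [-0.4, 1.5, 5.4]
width: 0.0247
finger_force: 68.5
```

>>> move_arm([
  {"x":0,"y":0,"z":-0.035,"rx":0,"ry":0,"rz":0,"grip":1},
  {"x":0,"y":0,"z":-0.07,"rx":0,"ry":0,"rz":0,"grip":1},
  {"x":-0.037,"y":-0.027,"z":-0.07,"rx":0,"ry":0,"rz":0,"grip":1},
  {"x":-0.073,"y":-0.053,"z":-0.07,"rx":0,"ry":0,"rz":0,"grip":1},
  {"x":-0.11,"y":-0.08,"z":-0.07,"rx":0,"ry":0,"rz":0,"grip":1},
  {"x":-0.11,"y":-0.08,"z":-0.06,"rx":0,"ry":0,"rz":0,"grip":1},
  {"x":-0.11,"y":-0.08,"z":-0.06,"rx":0,"ry":0,"rz":0,"grip":1},
  {"x":-0.11,"y":-0.08,"z":-0.06,"rx":0,"ry":0,"rz":0,"grip":1},
], squeeze=70)

```text
time: 4.62
eef_pos: [0.5283, -0.1876, 0.122]
ee_rot: [-0.373, -3.118, -0.001]
contact_force: [0.6, -0.2, -1.6]
width: 0.0247
finger_force: 69.1
```

```bash
python3 - <<'E'
from h import *
S=r.get_image("scene");s=r.state();print(s["eef_pos"],s["contact_force"],s["width"])
a=cv2.resize(S["img"][200:350,330:530],(800,600),interpolation=cv2.INTER_CUBIC)
cv2.imwrite("pics/c4.png",a[:,:,::-1])
E
```

```text
[ 0.52870348 -0.18768938  0.12239217] [-0.24413037  0.10756403 -1.21800961] 0.024519461588765355
```

View pics/c4.png

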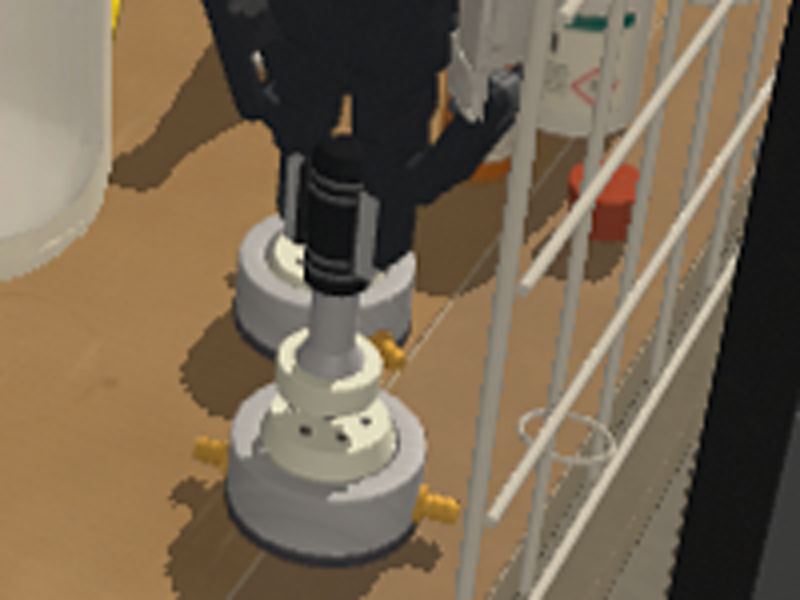

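The foot (crop 330,360) sits upright over the cap (crop 335,435), at about 60 mm height and clear of the finished holder. I'll press gradually.

>>> move_arm([
  {"x":0,"y":-0.001,"z":0.007,"rx":0,"ry":0,"rz":0,"grip":1},
  {"x":0,"y":-0.001,"z":0.013,"rx":0,"ry":0,"rz":0,"grip":1},
  {"x":0,"y":-0.001,"z":0.016,"rx":0,"ry":0,"rz":0,"grip":1},
  {"x":0,"y":-0.001,"z":0.018,"rx":0,"ry":0,"rz":0,"grip":1},
  {"x":0,"y":-0.001,"z":0.02,"rx":0,"ry":0,"rz":0,"grip":1},
  {"x":0,"y":-0.001,"z":0.02,"rx":0,"ry":0,"rz":0,"grip":1},
], squeeze=70)

```text
time: 5.42
eef_pos: [0.5295, -0.1896, 0.1027]
ee_rot: [0.374, 3.118, -0.0]
contact_force: [0.2, -0.1, 0.1]
width: 0.0243
finger_force: 69.3
```

>>> move_arm([
  {"x":0,"y":0,"z":0.002,"rx":0,"ry":0,"rz":0,"grip":1},
  {"x":0,"y":0,"z":0.003,"rx":0,"ry":0,"rz":0,"grip":1},
  {"x":0,"y":0,"z":0.004,"rx":0,"ry":0,"rz":0,"grip":1},
  {"x":0,"y":0,"z":0.005,"rx":0,"ry":0,"rz":0,"grip":1},
  {"x":0,"y":0,"z":0.005,"rx":0,"ry":0,"rz":0,"grip":1},
], squeeze=70)

```text
time: 6.05
eef_pos: [0.5294, -0.1896, 0.0992]
ee_rot: [0.374, 3.118, -0.0]
contact_force: [-3.6, 2.0, 11.9]
width: 0.0246
finger_force: 70.5
```

>>> move_arm([
  {"x":0,"y":0,"z":0.001,"rx":0,"ry":0,"rz":0,"grip":1},
  {"x":0,"y":0,"z":0.002,"rx":0,"ry":0,"rz":0,"grip":1},
  {"x":0,"y":0,"z":0.003,"rx":0,"ry":0,"rz":0,"grip":1},
  {"x":0,"y":0,"z":0.003,"rx":0,"ry":0,"rz":0,"grip":1},
], squeeze=70)

```text
time: 6.55
eef_pos: [0.5298, -0.1897, 0.0991]
ee_rot: [0.374, 3.115, -0.001]
contact_force: [-6.7, 2.5, 26.9]
width: 0.0244
finger_force: 71.9
```

A further 15 N gave no travel, and the foot is at about 36 mm, so the cap is bottomed. I'll lift, go back over the bench and look.

>>> move_arm([
  {"x":0,"y":0,"z":-0.015,"rx":0,"ry":0,"rz":0,"grip":1},
  {"x":0,"y":0,"z":-0.038,"rx":0,"ry":0,"rz":0,"grip":1},
  {"x":0.037,"y":0.027,"z":-0.038,"rx":0,"ry":0,"rz":0,"grip":1},
  {"x":0.073,"y":0.054,"z":-0.038,"rx":0,"ry":0,"rz":0,"grip":1},
  {"x":0.11,"y":0.081,"z":-0.038,"rx":0,"ry":0,"rz":0,"grip":1},
  {"x":0.11,"y":0.081,"z":-0.038,"rx":0,"ry":0,"rz":0,"grip":1},
  {"x":0.11,"y":0.081,"z":-0.038,"rx":0,"ry":0,"rz":0,"grip":1},
], squeeze=70)

```text
time: 7.42
eef_pos: [0.4421, -0.0851, 0.1324]
ee_rot: [0.374, 3.118, -0.001]
contact_force: [0.2, -0.1, -1.6]
width: 0.0245
finger_force: 69.2
```

```bash
python3 - <<'E'
from h import *
S=r.get_image("scene");s=r.state();print(s["eef_pos"],s["contact_force"],s["width"])
a=cv2.resize(S["img"][200:350,260:460],(800,600),interpolation=cv2.INTER_CUBIC)
cv2.imwrite("pics/c5.png",a[:,:,::-1])
for o in blobs(S,(370,240,450,350),(0,0,200),(179,60,255)): print(o,[np.round(plane(S,o[0],o[1],z),4)[:2] for z in(.036,.044)])
E
```

```text
[ 0.44245187 -0.08535931  0.13240017] [ 0.88219509  1.26100654 -0.92991393] 0.02435647992443685
(412.0178756713867, 307.8203582763672, (18.122753143310547, 29.41767120361328), 392.0, [28, 59, 30, 19]) [array([ 0.5288, -0.1901]), array([ 0.52  , -0.1936])]
(411.5408821105957, 262.87041664123535, (14.4627685546875, 26.06614875793457), 277.0, [29, 16, 26, 15]) [array([ 0.6364, -0.1393]), array([ 0.6261, -0.1435])]
```

View pics/c5.png

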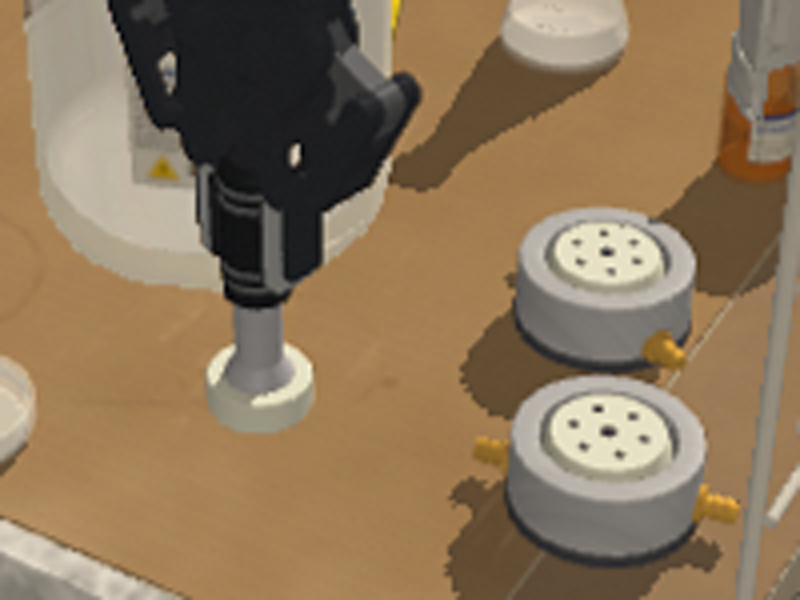

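The cap is now home: its top is at scene (412,308), which maps to (0.529,-0.190) at 36 mm, and it looks like the finished one. The pusher is upright in the grip with its foot at about 69 mm. I'll set it down.

>>> move_arm([
  {"x":0,"y":0,"z":0.03,"rx":0,"ry":0,"rz":0,"grip":1},
  {"x":0,"y":0,"z":0.055,"rx":0,"ry":0,"rz":0,"grip":1},
  {"x":0,"y":0,"z":0.064,"rx":0,"ry":0,"rz":0,"grip":1},
  {"x":0,"y":0,"z":0.068,"rx":0,"ry":0,"rz":0,"grip":1},
  {"x":0,"y":0,"z":0.069,"rx":0,"ry":0,"rz":0,"grip":1},
  {"x":0,"y":0,"z":0.069,"rx":0,"ry":0,"rz":0,"grip":1},
  {"x":0,"y":0,"z":0.069,"rx":0,"ry":0,"rz":0,"grip":1},
], squeeze=70)

```text
time: 8.35
eef_pos: [0.442, -0.0849, 0.0639]
ee_rot: [0.374, 3.118, -0.0]
contact_force: [-0.1, 0.3, -1.7]
width: 0.0245
finger_force: 69.2
```

>>> move_arm([
  {"x":0,"y":0,"z":0.001,"rx":0,"ry":0,"rz":0,"grip":1},
  {"x":0,"y":0,"z":0.001,"rx":0,"ry":0,"rz":0,"grip":1},
  {"x":0,"y":0,"z":0.001,"rx":0,"ry":0,"rz":0,"grip":1},
])

```text
time: 8.72
eef_pos: [0.4421, -0.0849, 0.0633]
ee_rot: [0.374, 3.118, -0.0]
contact_force: [-0.9, 0.4, 6.1]
width: 0.0245
finger_force: 69.9
```

Contact with the bench at 6 N, at the original height. Releasing and rising.

>>> move_arm([
  {"x":0,"y":0,"z":0,"rx":0,"ry":0,"rz":0,"grip":0.4},
  {"x":0,"y":0,"z":0,"rx":0,"ry":0,"rz":0,"grip":0},
  {"x":0,"y":0,"z":0,"rx":0,"ry":0,"rz":0,"grip":-1},
  {"x":0,"y":0,"z":0,"rx":0,"ry":0,"rz":0,"grip":-1},
  {"x":0,"y":0,"z":0,"rx":0,"ry":0,"rz":0,"grip":-1},
  {"x":0,"y":0,"z":0,"rx":0,"ry":0,"rz":0,"grip":-1},
  {"x":0,"y":0,"z":0,"rx":0,"ry":0,"rz":0,"grip":-1},
  {"x":0,"y":0,"z":0,"rx":0,"ry":0,"rz":0,"grip":-1},
])

```text
time: 9.72
eef_pos: [0.4415, -0.0848, 0.0623]
ee_rot: [0.374, 3.119, -0.0]
contact_force: [0.1, 0.2, -0.6]
width: 0.0855
finger_force: 0.0
```

>>> move_arm([
  {"x":0,"y":0,"z":-0.03,"rx":0,"ry":0,"rz":0,"grip":-1},
  {"x":0,"y":0,"z":-0.07,"rx":0,"ry":0,"rz":0,"grip":-1},
  {"x":0,"y":0,"z":-0.11,"rx":0,"ry":0,"rz":0,"grip":-1},
  {"x":0,"y":0,"z":-0.14,"rx":0,"ry":0,"rz":0,"grip":-1},
  {"x":0,"y":0,"z":-0.14,"rx":0,"ry":0,"rz":0,"grip":-1},
  {"x":0,"y":0,"z":-0.14,"rx":0,"ry":0,"rz":0,"grip":-1},
])

```text
time: 10.48
eef_pos: [0.4409, -0.0847, 0.2016]
ee_rot: [-0.374, -3.118, -0.0]
contact_force: [0.2, -0.2, 0.1]
width: 0.0856
finger_force: 0.0
```

```bash
python3 - <<'E'
from h import *
S=r.get_image("scene");s=r.state();print(s["eef_pos"],s["contact_force"],s["width"])
a=cv2.resize(S["img"][200:350,260:460],(800,600),interpolation=cv2.INTER_CUBIC)
cv2.imwrite("pics/c6.png",a[:,:,::-1])
E
```

```text
[ 0.44057192 -0.08466041  0.2010929 ] [-0.48229422  0.4726515  -0.39631731] 0.08557327156288065
```

View pics/c6.png

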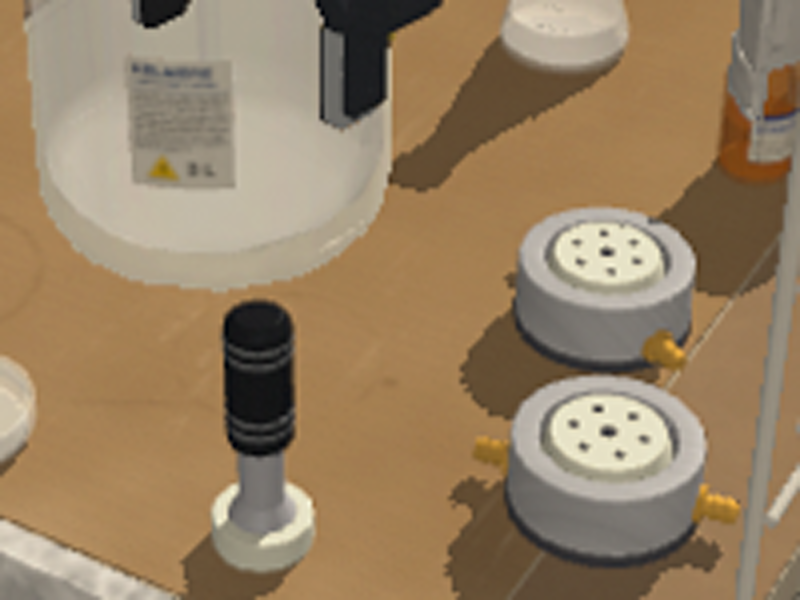

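The pusher stands upright and free at crop (262,440), the cap is home at (608,432), and the gripper is clear.

```bash
python3 -c "
from plant import r
print(r.job_done())"
```

```text
the job is handed in; nothing more can be done
None
```

I pressed the proud cap home with the pusher and stood the pusher upright on the bench, released. The last picture showed the cap seated like the finished one and the gripper clear, and I handed the job in at about 10.5 s; no verdict was returned.

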